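# Put the service kit back into its foam inlays

## Task

Put the service kit back together: lay the teal screwdriver, the side cutters, the tweezers and the roll of black tape into the foam inlays of the kit tray, each flat on the yellow floor of the recess that is cut to its own outline, and let go of them. Leave the big roll of cream masking tape and the caliper where they are.

Things in the scene. Friction and masses are not known exactly. Their poses are not given: they have to be found in the camera images.
- screwdriver: Screwdriver, black and teal handle, lying flat, 206 mm long, about 85 g. Origin on the underside (z = 0), mid-length; y along it: handle 36 thick, 35 high from y = -10 to +102 mm (34 wide at y = +45, where it balances); steel shaft 6 thick from y = -10 to the tip at -97 mm.
- side_cutters: Side cutters, dark green handles, closed and rigid, lying flat, 163 mm long, 12 high, about 160 g. Origin on the underside, mid-length; y along them: jaws end at y = -82 mm (24 wide); handles bow out to 64 mm over both at y = +25 (balance point, best grip, across both) and draw in to 41 at y = +82. Not grippable from y = -62 to -21.
- tweezers: Bright steel tweezers, rigid, lying flat, 127 mm long, 9 high, 22 g. Origin on the underside, mid-length; y along them, points at -y, welded back at +y; 16 mm wide at y = 0, where they are gripped.
- black_tape: Roll of black insulating tape lying flat, 57 mm across, 19 high, about 50 g. Origin at the centre of its underside, z up; any yaw will do.
- inlay_screwdriver: Fixed foam inlay, 99 mm wide (x), y = -163 to +80. Origin on the yellow recess floor, 8 mm above the bench, mid finger trough; z up. Foam top at z = 16 mm. Recess for the screwdriver: handle pocket 50 wide, y = -62 to +66; shaft slot 20 wide on to y = -151. Seated, the screwdriver's origin is at inlay y = -45, its +y along inlay +y, shaft in the slot.
- inlay_cutters: Inlay and frame like inlay_screwdriver, but cut for the side cutters with 6 to 8 mm to spare all round: y = -115 to +65, 77 wide at the trough, 40 at the jaws. Seated, the cutters' origin is at inlay y = -25 mm (their grip point y = +25 over the inlay's origin), their +y along inlay +y, jaws in the narrow end.
- inlay_tweezers: Inlay and frame like inlay_screwdriver, but cut for the tweezers: slim slot y = -72 to +71, 31 mm wide in the middle, 20 at both ends. Seated, the tweezers' origin is over the inlay's origin, y along y (either end first).
- inlay_tape: Inlay and frame like inlay_screwdriver, but with a round recess, 72 mm across, about its origin. The 4 inlays lie side by side in any order, 100 mm apart, in a sheet tray (lip 7 mm high). A 44 mm wide finger trough, as deep as the recesses, crosses all 4 through their origins; fingers go down in it. Beside a seated neighbour about 25 mm stay free: open only a little to let go.
- masking_tape: Roll of cream masking tape lying flat, 100 mm across, 25 high, beyond the loose tools; leave it (may shift 30 mm at most). Origin at the centre of its underside.
- caliper: Digital caliper, 72 x 225 x 12 mm, beyond the loose tools; leave it (may shift 30 mm at most). Origin on the underside, middle of its outline.

How it is judged:
By the outcome, as a careful person would: the job done as asked, in the order asked, and still so for the second after the job is handed in, with the robot touching nothing.
It also fails if it takes over 109 s, if anything falls off the work surface, if the arm or the gripper's body presses on something with over 40 N, if the wrist force passes 120 N, or if a joint passes its speed limit or range.

## Robot

A 6-joint arm with a two-finger parallel gripper is mounted at the origin on a cart in front of the work surface, level with it; the furniture and walls round the work are solid. World frame = base frame: x ahead of the robot, y to its left, z up, the work surface at z = 0. Lengths are in mm, angles in rad, forces in N, time in s.
With the tool pointing down it reaches from about 275 to 750 mm from the base axis. Payload 10.2 kg.
Tool frame: the origin (TCP) lies between the finger pads; the fingertips stand 19 mm ahead of it and the grasp point (between the pads) is the TCP; z points along the fingers, y is the line along which they close (so a half turn about z gives the same grasp; the last joint's range is limited). The gripper opens to 85 mm and grips with 20 to 120 N. Pads are 22 mm wide; open, the fingers measure 114 mm over their backs; the gripper's body (76 mm by 85 mm) begins 54 mm behind the grasp point. The pads swing forward as they close: fully open they stand 13 mm farther back than shut.
Start: joints at [1.058, 0.313, 1.498, -0, 1.331, -0.223], TCP at [150.037, 503.11, 250.294] pointing down, gripper open.
Joint ranges: [-2.94, 2.94], [-0.97, 2.17], [0.19, 2.56], [-1.23, 4.37], [0.02, 3.11], [-2.88, 2.88]. Speed limits (rad/s): [2.39, 2.39, 3.01, 3.14, 3.14, 3.14].

## Interface

Orientations are given as a unit quaternion [w, x, y, z].
In Python, from rig import sense, capture, finish_job gives the robot as it stands. The module is installed in compiled form; this text tells all that it offers.
- The arm moves only by the tool move_arm, never from a script. Its argument "moves" is a list of rows, each an object with "turn": the turn, a rotation vector about the tool's x, y, z in rad, a list of three; "translation": the shift along the tool's x, y, z in mm, a list of three; "hand": the opening, from 0 (shut) to 1 (fully open). In form: [{"turn": [wx, wy, wz], "translation": [x, y, z], "hand": hand}, ...]. A call has 1 to 10 rows; each row shifts and turns the commanded pose from where the row before left it, along the tool's axes as they then stand; what a row does not reach is not made up. A row lasts 1/12 s, in which the tool goes at most 41.7 mm and 7.16 degrees, less where a joint would pass 70% of its speed; a pose out of reach is approached as far as the arm can. A call with a gripper value outside its range is refused whole. The fingers move at their own pace and stop on an object; "grip_force" is the grip in N (left out, the last holds). Time passes only in rows, so rows that do not move let the fingers close. It gives the time, the measured TCP pose, the force, the opening and the grip force at its end, in the units of the state.
- sense(): the state, without advancing time (a new reading comes with each control period).
- capture(name): name is "scene" or "top" or "wrist"; returns a dict with "image" (420x560x3 uint8, blue, green, red), "z_map" (420x560 float32, mm along the optical axis (not along the pixel's ray), 0 where there is no reading), "vertical_fov" (degrees; the focal length in pixels is half the picture's height over the tangent of half this angle, whatever the lens; pixels are square), "cx", "cy" (the principal point, pixels), "R" (3x3) and "t" (3): a world point X has camera coordinates R X + t; the wrist camera has in their place "T_tool_cam" (4x4, takes a point from camera to tool coordinates, whose origin is the TCP and whose axes are the flange's). Camera axes: x right, y down, z forward; pixel columns grow to the right and rows downward; lengths in mm; the calibration is good to about 2 mm. A picture is of the moment at which its call begins: read the wrist's pose just before it.
- finish_job(): hands the job in; it is judged then, once.
The state is a dict: "time_s": time; "joints": joint angles; "dq": joint speeds; "tau": joint torques, N m; "eef_pos": TCP position; "ee_rot": TCP orientation; "force": force on the tool from outside, world axes, zero at the start; "wrist_torque": the same for the moment, N m; "grip_width": opening from 0.0 (shut) to 1.0 (fully open); "grip_force": force on a finger pad.
Only numpy, scipy, OpenCV 4.12 (cv2) and the standard library are available. Lean on these libraries where they do the work, as an engineer would, in place of code of your own. Each camera call takes 0.05 s, during which the arm holds its last target. There are 200 camera calls.

## Working session

There is one attempt and no reset: what is moved stays moved. The work goes in short steps, Python scripts to look and compute and a tool call to move; the robot and the scene stay as the last step left them, time stands still between calls to the robot, and variables do not carry over. Pictures are saved under pics/ and viewed, at most 15 in all, crops included, and the job is handed in when it is done.

Besides the shell and the picture viewer there is one more tool, called as name(argument=value, ...), one argument or row to a line, values as JSON. move_arm: Moves the arm, as the interface text tells. Its arguments: {"type":"object","properties":{"moves":{"type":"array","items":{"type":"object","properties":{"turn":{"type":"array","items":{"type":"number"}},"translation":{"type":"array","items":{"type":"number"}},"hand":{"type":"number"}}}},"grip_force":{"type":"number"}},"required":["moves"]}

```bash
mkdir -p pics; ls; python3 - <<'E'
from rig import sense, capture
import cv2, numpy as np
s=sense(); print(s)
for n in ("top","scene"):
    c=capture(n); cv2.imwrite(f"pics/{n}0.png",c["image"]); np.savez(f"{n}0.npz",**c)
    print(n,c["vertical_fov"],c["cx"],c["cy"],c["R"].round(3).tolist(),c["t"])
c=capture("wrist");print(c["T_tool_cam"],c["vertical_fov"])
E
```

```text
pics
{'time_s': 0.0, 'joints': array([ 1.05759389e+00,  3.13442522e-01,  1.49846263e+00, -3.85976741e-06,
        1.33098004e+00, -2.23410977e-01]), 'dq': array([-0.00078323,  0.00086664, -0.00027763, -0.00131796, -0.00048531,
        0.00051705]), 'tau': array([-2.91311892e-05, -4.12274730e+01, -2.59734625e+01, -2.09704740e-04,
        4.23860532e-03, -5.42828182e-07]), 'eef_pos': array([149.91815954, 502.89120095, 249.72926643]), 'ee_rot': array([-2.30932123e-04,  1.44388770e-01,  9.89520826e-01, -6.03605354e-04]), 'force': array([ 0.04505692, -0.03659202, -0.15623278]), 'wrist_torque': array([ 0.02045454, -0.00688703, -0.01228511]), 'grip_force': 0.0, 'grip_width': 1.0014114999454578}
top 54.20713553757638 283.7033474586622 212.88294524409991 [[0.026, -0.999, 0.026], [-0.99, -0.029, -0.14], [0.141, -0.022, -0.99]] [ -14.21307219  581.60509991 1291.87206531]
scene 50.77954513628375 280.2134543156132 206.6768283869889 [[-0.853, -0.521, 0.014], [-0.347, 0.547, -0.762], [0.389, -0.655, -0.648]] [ 521.44244863  255.39036848 1140.76603441]
[[ 1.28915913e-03 -9.49352436e-01 -3.14210584e-01  8.05443318e+01]
 [ 9.99998788e-01  9.49456385e-04  1.23416859e-03 -5.56705071e-01]
 [-8.73331713e-04 -3.14211794e-01  9.49352509e-01 -1.23842380e+02]
 [ 0.00000000e+00  0.00000000e+00  0.00000000e+00  1.00000000e+00]] 65.23276085794987
```

View pics/top0.png

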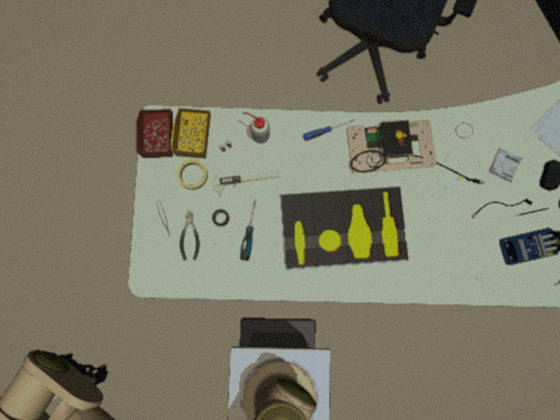

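View pics/scene0.png

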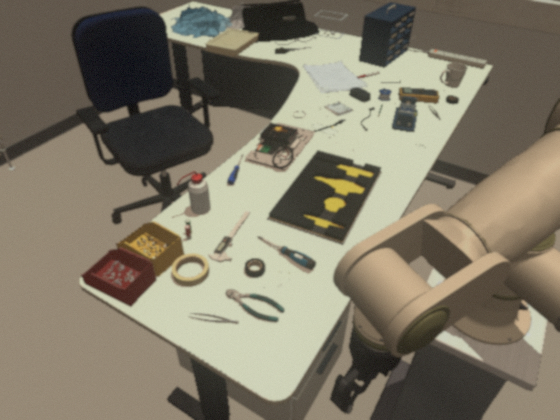

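The top view shows, left to right: tweezers (163,218), cutters (190,235), black tape (221,217) and screwdriver (248,230). The inlays for tweezers (299), tape (330), cutters (360) and screwdriver (390) all have their narrow ends up (+X). I'll convert these to world positions before looking closer with the wrist camera.

```bash
cat > h.py <<'E'
import numpy as np, cv2
from rig import sense, capture
from scipy.spatial.transform import Rotation as Ro
def snap(n,save=None):
    s=sense(); c=capture(n)
    if n=="wrist":
        q=s["ee_rot"]; Rt=Ro.from_quat(q[[1,2,3,0]]).as_matrix()
        T=np.array(c["T_tool_cam"]); c["R"]=(Rt@T[:3,:3]).T; c["t"]=-c["R"]@(Rt@T[:3,3]+s["eef_pos"])
    if save: cv2.imwrite("pics/"+save,c["image"])
    return c
def ray(c,px,z):
    px=np.atleast_2d(np.asarray(px,float)); f=210/np.tan(np.radians(float(c["vertical_fov"]))/2)
    d=np.c_[(px[:,0]-c["cx"])/f,(px[:,1]-c["cy"])/f,np.ones(len(px))]@c["R"]
    o=-np.asarray(c["R"]).T@c["t"]
    return (o+d*((z-o[2])/d[:,2])[:,None])[:,:2]
def proj(c,X):
    f=210/np.tan(np.radians(float(c["vertical_fov"]))/2)
    p=np.atleast_2d(X)@np.asarray(c["R"]).T+c["t"]; return np.c_[c["cx"]+f*p[:,0]/p[:,2],c["cy"]+f*p[:,1]/p[:,2]]
def axes(s):
    return Ro.from_quat(s["ee_rot"][[1,2,3,0]]).as_matrix()
def blobs(m,amin):
    return sorted([k for k in cv2.findContours(m.astype(np.uint8),cv2.RETR_EXTERNAL,cv2.CHAIN_APPROX_NONE)[0] if cv2.contourArea(k)>amin],key=lambda k:k[:,0,0].mean())
E
python3 - <<'E'
from h import *
c=dict(np.load("top0.npz"))
print(ray(c,[[163,218],[190,235],[221,217],[248,230],[192,175],[245,180]],5).round().tolist())
print(ray(c,[[299,243],[330,240],[360,238],[390,237]],8).round().tolist())
print(axes(sense()).round(3))
E
```

```text
[[558.0, 400.0], [504.0, 308.0], [567.0, 209.0], [526.0, 118.0], [706.0, 313.0], [695.0, 134.0]]
[[488.0, -52.0], [500.0, -154.0], [510.0, -254.0], [516.0, -354.0]]
[[-0.958  0.286 -0.   ]
 [ 0.286  0.958 -0.001]
 [ 0.    -0.001 -1.   ]]
```

move_arm(
  moves=[
    {"turn":[0,0,-0.097],"translation":[0,0,0],"hand":1},
    {"turn":[0,0,-0.097],"translation":[0,0,0],"hand":1},
    {"turn":[0,0,-0.097],"translation":[0,0,0],"hand":1},
  ],
)

```text
time_s: 0.4
eef_pos: [150.0, 503.0, 250.0]
ee_rot: [-0.0, -0.003, 1.0, -0.0]
force: [0.0, -0.1, -0.7]
grip_width: 1.001
grip_force: 0.0
```

move_arm(
  moves=[
    {"turn":[0,0,0],"translation":[-30,-24,0],"hand":1},
    {"turn":[0,0,0],"translation":[-30,-24,0],"hand":1},
    {"turn":[0,0,0],"translation":[-30,-24,0],"hand":1},
    {"turn":[0,0,0],"translation":[-30,-24,0],"hand":1},
    {"turn":[0,0,0],"translation":[-30,-24,0],"hand":1},
    {"turn":[0,0,0],"translation":[-30,-24,0],"hand":1},
    {"turn":[0,0,0],"translation":[-30,-24,0],"hand":1},
    {"turn":[0,0,0],"translation":[-30,-24,0],"hand":1},
    {"turn":[0,0,0],"translation":[-30,-24,0],"hand":1},
    {"turn":[0,0,0],"translation":[-30,-24,0],"hand":1},
  ],
)

```text
time_s: 1.23
eef_pos: [451.5, 261.9, 250.2]
ee_rot: [-0.0, -0.001, 1.0, -0.0]
force: [0.0, 1.4, -0.3]
grip_width: 0.999
grip_force: 0.0
```

```bash
python3 - <<'E'
from h import *
s=sense(); print(s["eef_pos"],axes(s).round(3).tolist(),s["joints"].round(2))
c=snap("wrist","w1.png"); np.savez("w1.npz",**c); np.save("w1s.npy",s["eef_pos"])
E
```

```text
[451.49466674 261.92391059 250.19307537] [[-1.0, -0.001, -0.0], [-0.001, 1.0, -0.0], [0.0, -0.0, -1.0]] [ 0.3   0.31  1.51  0.    1.33 -1.27]
```

View pics/w1.png

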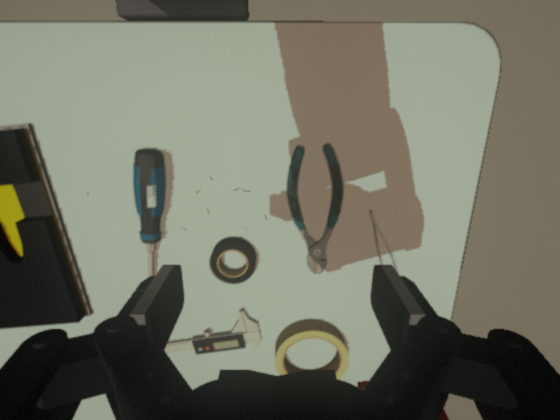

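The wrist view shows the screwdriver (150,195), tape (233,260), cutters (315,200) and tweezers (380,240). The fingers hide the lower part, so I'll shift 90 mm in +X.

move_arm(
  moves=[
    {"turn":[0,0,0],"translation":[-30,0,0],"hand":1},
    {"turn":[0,0,0],"translation":[-30,0,0],"hand":1},
    {"turn":[0,0,0],"translation":[-30,0,0],"hand":1},
    {"turn":[0,0,0],"translation":[0,0,0],"hand":1},
  ],
)

```text
time_s: 1.62
eef_pos: [543.8, 262.6, 248.6]
ee_rot: [-0.0, 0.001, 1.0, -0.0]
force: [0.4, -0.5, -0.9]
grip_width: 0.997
grip_force: 0.0
```

```bash
python3 - <<'E'
from h import *
s=sense(); print(s["eef_pos"])
c=snap("wrist","w2.png"); np.savez("w2.npz",**c)
E
```

```text
[543.76627106 262.59193045 248.60746976]
```

View pics/w2.png

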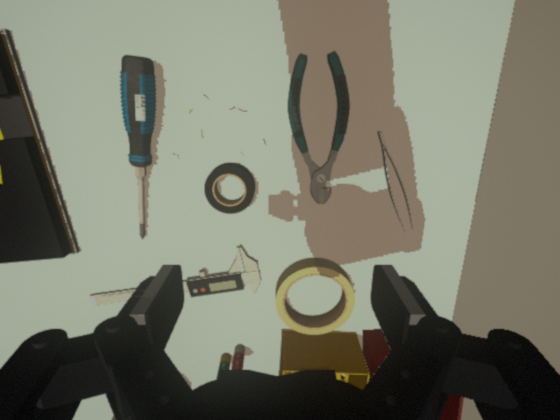

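The whole set is visible: screwdriver butt (137,58) to tip (143,237), tape (230,188), cutters with handle ends (301,55)/(334,54) and jaw tip (320,203), and tweezers (380,131)-(411,230). Next I'll measure with masks.

```bash
python3 - <<'E'
from h import *
c=dict(np.load("w2.npz")); im=c["image"]; g=im.max(2)
for p in [(200,280),(110,300),(150,340),(125,385)]: print(im[p])
def pts(x0,y0,x1,y1,th):
    m=np.zeros(g.shape,np.uint8); m[y0:y1,x0:x1]=g[y0:y1,x0:x1]<th
    b=max(blobs(m,20),key=cv2.contourArea); return b[:,0,:]
# screwdriver
for th in (100,120):
    p=pts(100,40,175,172,th); w=ray(c,p,17); print("handle",cv2.minAreaRect(w.astype(np.float32)))
p=pts(100,40,175,260,160); w=ray(c,p,17); print("sd x",w.min(0),w.max(0), w[w[:,0].argmax()],w[w[:,0].argmin()])
p=pts(190,150,268,225,95); w=ray(c,p,10); print("tape",cv2.minEnclosingCircle(w.astype(np.float32)),cv2.fitEllipse(w.astype(np.float32)))
for th in (80,100):
    p=pts(280,40,360,212,th); w=ray(c,p,7); print("cut",cv2.minAreaRect(w.astype(np.float32)),w.min(0),w.max(0))
print("cut pts",ray(c,[[320,203],[301,53],[334,52],[289,100],[349,100]],7))
print("tw",ray(c,[[380,131],[411,230],[385,185],[402,183]],5))
print("sd",ray(c,[[137,56],[143,237]],17))
print("mask",ray(c,[[315,295]],12))
im2=cv2.resize(im[110:250,350:430],None,fx=4,fy=4,interpolation=cv2.INTER_CUBIC); cv2.imwrite("pics/tw.png",im2)
E
```

```text
[103 122 135]
[ 87 103 113]
[ 97 116 132]
[ 98 116 132]
handle ((485.7908630371094, 116.74956512451172), (34.70747756958008, 116.55542755126953), 83.35965728759766)
handle ((485.71710205078125, 117.06144714355469), (36.19463348388672, 117.03951263427734), 83.41374969482422)
sd x [425.8056099   99.28181108] [626.69498413 149.56001884] [626.69498413 102.41547502] [425.8056099  116.38948767]
tape ((566.035888671875, 208.3647918701172), 30.283506393432617) ((566.1347045898438, 208.1591339111328), (55.31009292602539, 60.03158187866211), 59.9315185546875)
cut ((472.9031677246094, 328.0665588378906), (101.51701354980469, 20.441194534301758), 5.4223456382751465) [422.83691718 313.4470042 ] [523.88008228 338.90566109]
cut ((503.6311950683594, 308.8388977050781), (161.21417236328125, 65.45287322998047), 4.644915580749512) [421.90577787 274.04216359] [583.8019541  339.55328083]
cut pts [[585.03796699 312.85106962]
 [423.7784559  286.79493356]
 [422.83716812 320.40007604]
 [469.55544314 275.09481826]
 [469.54183307 338.91580145]]
tw [[502.15430628 375.71258449]
 [620.23523919 425.00955524]
 [563.69239706 387.59213104]
 [561.29307442 407.0196243 ]]
sd [[427.6266946  123.09402823]
 [624.10807923 103.9310255 ]]
mask [[707.16954582 310.901913  ]]
```

View pics/tw.png

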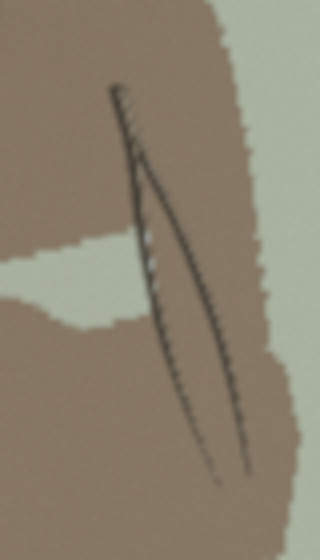

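The tweezers have their welded back at px (378.7,131.5) and their points at (408.5,229.5). Now the tray.

move_arm(
  moves=[
    {"turn":[0,0,0],"translation":[0,-39,0],"hand":1},
    {"turn":[0,0,0],"translation":[0,-39,0],"hand":1},
    {"turn":[0,0,0],"translation":[0,-39,0],"hand":1},
    {"turn":[0,0,0],"translation":[0,-39,0],"hand":1},
    {"turn":[0,0,0],"translation":[0,-39,0],"hand":1},
    {"turn":[0,0,0],"translation":[0,-39,0],"hand":1},
    {"turn":[0,0,0],"translation":[0,-39,0],"hand":1},
    {"turn":[0,0,0],"translation":[0,-39,0],"hand":1},
    {"turn":[0,0,0],"translation":[0,-39,0],"hand":1},
    {"turn":[0,0,0],"translation":[0,-39,0],"hand":1},
  ],
)

```text
time_s: 2.5
eef_pos: [539.8, -127.5, 250.5]
ee_rot: [-0.0, -0.001, 1.0, 0.0]
force: [0.1, -0.2, 0.9]
grip_width: 1.002
grip_force: 0.0
```

move_arm(
  moves=[
    {"turn":[0,0,0],"translation":[0,-35,0],"hand":1},
    {"turn":[0,0,0],"translation":[0,-35,0],"hand":1},
    {"turn":[0,0,0],"translation":[0,0,0],"hand":1},
    {"turn":[0,0,0],"translation":[0,0,0],"hand":1},
  ],
)

```text
time_s: 2.83
eef_pos: [540.2, -197.1, 250.0]
ee_rot: [-0.0, 0.0, 1.0, 0.0]
force: [0.4, 0.9, -0.8]
grip_width: 0.998
grip_force: 0.0
```

```bash
python3 - <<'E'
from h import *
c=dict(np.load("w2.npz")); print("tw",ray(c,[[378.7,131.5],[408.5,229.5],[395,184]],5).round(1))
s=sense(); print(s["eef_pos"],s["joints"].round(2))
c=snap("wrist","w3.png"); np.savez("w3.npz",**c)
h=cv2.cvtColor(c["image"],cv2.COLOR_BGR2HSV); m=((h[...,0]>20)&(h[...,0]<36)&(h[...,1]>180)&(h[...,2]>80))
for b in blobs(m,100):
    w=ray(c,b[:,0,:],8); print(cv2.boundingRect(b),w.min(0).round(1),w.max(0).round(1),[np.round(v,1) for v in cv2.minAreaRect(w.astype(np.float32))])
E
```

```text
tw [[502.7 374.3]
 [619.6 421.9]
 [562.5 399.1]]
[ 540.17869125 -197.09837054  250.00057227] [-0.55  0.42  1.34  0.    1.38 -2.12]
(104, 89, 61, 180) [ 454.9 -381. ] [ 667.7 -328.2] [array([ 561., -350.]), array([213.2,  48.9]), np.float64(6.2)]
(188, 85, 74, 152) [ 450.9 -294.2] [ 623.8 -215.1] [array([ 536.8, -252.9]), array([175.3,  76.6]), np.float64(3.9)]
(283, 98, 65, 68) [ 463.9 -190.5] [ 536.2 -120. ] [array([ 500.6, -154.3]), array([70.6, 70.9]), np.float64(32.5)]
(399, 172, 17, 16) [544.3 -57.9] [562.  -38.4] [array([554.1, -50.6]), array([22.8, 13.6]), np.float64(57.8)]
(398, 53, 24, 58) [420.  -67.7] [476.2 -44.8] [array([448.2, -55.6]), array([22.4, 56.3]), np.float64(87.8)]
```

View pics/w3.png

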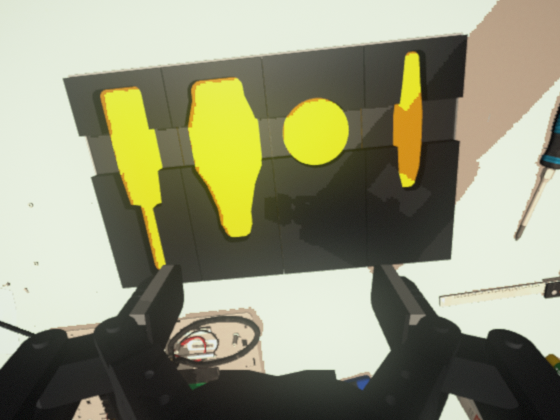

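The wrist view shows all four recesses clearly. The foam block's corners are at about (66,79), (466,37), (450,259) and (123,286). I'll use those and the trough edges to get the tray yaw and origins.

```bash
python3 - <<'E'
from h import *
c=dict(np.load("w3.npz"))
g=c["image"].max(2); m=(g<95).astype(np.uint8); m[265:]=0
h=cv2.cvtColor(c["image"],cv2.COLOR_BGR2HSV); m|=((h[...,1]>180)&(h[...,2]>60)&(np.arange(420)[:,None]<265)).astype(np.uint8)
m=cv2.morphologyEx(m,cv2.MORPH_CLOSE,np.ones((5,5))); m=cv2.morphologyEx(m,cv2.MORPH_OPEN,np.ones((9,9)))
b=max(blobs(m,1000),key=cv2.contourArea); 
print(cv2.approxPolyDP(b,8,True)[:,0].tolist())
w=ray(c,[[66,79],[466,37],[450,259],[123,286]],24); print(w.round(1).tolist(),np.linalg.norm(w-np.roll(w,1,0),axis=1).round(1))
d=np.degrees(np.arctan2(*(w[0]-w[1]))) ; print("front edge ang from -Y:",d)
for a,bb in (((66,79),(466,37)),((123,286),(450,259))):
    v=ray(c,[a,bb],24); dv=v[0]-v[1]; print(np.degrees(np.arctan2(dv[0],-dv[1])))
v=ray(c,[[163,68],[184,281],[263,57],[285,272],[364,47],[368,265]],24); print(v.round(1).tolist())
# recess: near edges z=24, far edges z=8 ; trough lines
hy=((h[...,0]>12)&(h[...,0]<36)&(h[...,1]>170)&(h[...,2]>60))
for r in (100,120,140,160):
    xs=np.where(hy[r])[0]; sp=np.split(xs,np.where(np.diff(xs)>3)[0]+1); print(r,[(int(k[0]),int(k[-1]),*ray(c,[[k[0],r]],8).round(1)[0],*ray(c,[[k[-1],r]],8).round(1)[0]) for k in sp if len(k)>8])
E
```

```text
[[466, 35], [325, 51], [297, 81], [284, 156], [260, 157], [249, 111], [188, 103], [194, 164], [162, 167], [154, 130], [163, 121], [131, 85], [67, 79], [80, 134], [110, 135], [118, 170], [94, 177], [116, 263], [449, 258]]
[[445.7, -407.8], [407.6, -15.0], [646.6, 9.2], [683.4, -385.8]] [238.7 394.6 240.2 396.7]
front edge ang from -Y: 174.46138481682567
5.538615183174329
5.326345626395212
[[435.5, -309.9], [676.5, -310.4], [425.4, -210.9], [664.1, -187.4], [416.5, -112.6], [654.6, -87.9]]
100 [(101, 141, np.float64(466.0), np.float64(-384.4), np.float64(466.0), np.float64(-341.8)), (192, 245, np.float64(466.0), np.float64(-287.6), np.float64(466.0), np.float64(-231.2)), (306, 329, np.float64(465.9), np.float64(-166.2), np.float64(465.9), np.float64(-141.7)), (400, 421, np.float64(465.9), np.float64(-66.1), np.float64(465.9), np.float64(-43.7))]
120 [(106, 146, np.float64(486.7), np.float64(-382.4), np.float64(486.7), np.float64(-339.1)), (189, 256, np.float64(486.7), np.float64(-292.5), np.float64(486.7), np.float64(-219.9)), (285, 346, np.float64(486.7), np.float64(-188.4), np.float64(486.6), np.float64(-122.2)), (393, 421, np.float64(486.6), np.float64(-71.2), np.float64(486.6), np.float64(-40.8))]
140 [(112, 156, np.float64(508.2), np.float64(-379.3), np.float64(508.2), np.float64(-330.7)), (190, 259, np.float64(508.2), np.float64(-293.2), np.float64(508.2), np.float64(-217.0)), (284, 346, np.float64(508.2), np.float64(-189.3), np.float64(508.1), np.float64(-120.8)), (393, 421, np.float64(508.1), np.float64(-68.8), np.float64(508.1), np.float64(-37.8))]
160 [(117, 160, np.float64(530.5), np.float64(-377.2), np.float64(530.5), np.float64(-328.8)), (194, 261, np.float64(530.5), np.float64(-290.5), np.float64(530.5), np.float64(-215.1)), (297, 333, np.float64(530.5), np.float64(-174.5), np.float64(530.5), np.float64(-134.0)), (398, 420, np.float64(530.5), np.float64(-60.7), np.float64(530.5), np.float64(-35.9))]
```

Tray yaw is about 5.5°, and the origins are tweezers (490,-55), tape (500,-154.5), cutters (509,-254.5) and screwdriver (518.7,-354). The first pick is the screwdriver at (484.5,117), yaw -6.4°.

move_arm(
  moves=[
    {"turn":[0,0,0],"translation":[6.2,35,14],"hand":1},
    {"turn":[0,0,0],"translation":[6.2,35,14],"hand":1},
    {"turn":[0,0,0],"translation":[6.2,35,14],"hand":1},
    {"turn":[0,0,0],"translation":[6.2,35,14],"hand":1},
    {"turn":[0,0,0],"translation":[6.2,35,14],"hand":1},
    {"turn":[0,0,0],"translation":[6.2,35,14],"hand":1},
    {"turn":[0,0,0],"translation":[6.2,35,14],"hand":1},
    {"turn":[0,0,0],"translation":[6.2,35,14],"hand":1},
    {"turn":[0,0,0],"translation":[6.2,35,14],"hand":1},
    {"turn":[0,0,0.112],"translation":[0,0,0],"hand":1},
  ],
)

```text
time_s: 3.72
eef_pos: [480.9, 124.6, 122.3]
ee_rot: [-0.002, 0.052, 0.999, 0.0]
force: [0.1, -0.1, -0.9]
grip_width: 1.002
grip_force: 0.0
```

move_arm(
  moves=[
    {"turn":[0,0,0],"translation":[0,0,0],"hand":1},
    {"turn":[0,0,0],"translation":[0,0,0],"hand":1},
  ],
)

```text
time_s: 3.88
eef_pos: [484.3, 119.4, 124.7]
ee_rot: [0.0, 0.053, 0.999, -0.0]
force: [-0.7, -0.2, 0.8]
grip_width: 0.999
grip_force: 0.0
```

move_arm(
  moves=[
    {"turn":[0,0,0],"translation":[0,-2.2,30],"hand":1},
    {"turn":[0,0,0],"translation":[0,0,30],"hand":1},
    {"turn":[0,0,0],"translation":[0,0,25],"hand":1},
    {"turn":[0,0,0],"translation":[0,0,14],"hand":1},
    {"turn":[0,0,0],"translation":[0,0,4],"hand":1},
    {"turn":[0,0,0],"translation":[0,0,0],"hand":1},
  ],
)

```text
time_s: 4.38
eef_pos: [484.4, 115.9, 21.1]
ee_rot: [-0.0, 0.055, 0.998, -0.0]
force: [-0.2, 0.9, -0.1]
grip_width: 0.997
grip_force: 0.0
```

move_arm(
  grip_force=40,
  moves=[
    {"turn":[0,0,0],"translation":[0,0,0],"hand":0.3},
    {"turn":[0,0,0],"translation":[0,0,0],"hand":0.3},
    {"turn":[0,0,0],"translation":[0,0,0],"hand":0.3},
    {"turn":[0,0,0],"translation":[0,0,0],"hand":0.3},
    {"turn":[0,0,0],"translation":[0,0,0],"hand":0.3},
    {"turn":[0,0,0],"translation":[0,0,0],"hand":0.3},
  ],
)

```text
time_s: 4.88
eef_pos: [484.9, 116.3, 22.2]
ee_rot: [0.001, 0.055, 0.998, -0.0]
force: [-1.8, -0.6, 8.4]
grip_width: 0.368
grip_force: 38.8
```

move_arm(
  moves=[
    {"turn":[0,0,0],"translation":[0,0,-15],"hand":0.3},
    {"turn":[0,0,0],"translation":[0,0,-30],"hand":0.3},
    {"turn":[0,0,0],"translation":[0,0,-30],"hand":0.3},
    {"turn":[0,0,-0.103],"translation":[0,0,-10],"hand":0.3},
    {"turn":[0,0,-0.103],"translation":[0,0,0],"hand":0.3},
    {"turn":[0,0,0],"translation":[0.8,-33.6,0],"hand":0.3},
    {"turn":[0,0,0],"translation":[0.8,-33.6,0],"hand":0.3},
    {"turn":[0,0,0],"translation":[0.8,-33.6,0],"hand":0.3},
    {"turn":[0,0,0],"translation":[0.8,-33.6,0],"hand":0.3},
  ],
)

```text
time_s: 5.63
eef_pos: [493.9, -19.1, 106.5]
ee_rot: [0.0, -0.048, 0.999, -0.0]
force: [1.0, 0.8, -1.3]
grip_width: 0.366
grip_force: 40.0
```

move_arm(
  moves=[
    {"turn":[0,0,0],"translation":[0.8,-33.6,0],"hand":0.3},
    {"turn":[0,0,0],"translation":[0.8,-33.6,0],"hand":0.3},
    {"turn":[0,0,0],"translation":[0.8,-33.6,0],"hand":0.3},
    {"turn":[0,0,0],"translation":[0.8,-33.6,0],"hand":0.3},
    {"turn":[0,0,0],"translation":[0.8,-33.6,0],"hand":0.3},
    {"turn":[0,0,0],"translation":[0.8,-33.6,0],"hand":0.3},
    {"turn":[0,0,0],"translation":[0.8,-33.6,0],"hand":0.3},
    {"turn":[0,0,0],"translation":[0.8,-33.6,0],"hand":0.3},
    {"turn":[0,0,0],"translation":[0.8,-33.6,0],"hand":0.3},
    {"turn":[0,0,0],"translation":[0.8,-33.6,0],"hand":0.3},
  ],
)

```text
time_s: 6.47
eef_pos: [517.8, -354.6, 106.4]
ee_rot: [-0.0, -0.048, 0.999, 0.0]
force: [0.7, -0.1, -0.8]
grip_width: 0.368
grip_force: 40.0
```

move_arm(
  moves=[
    {"turn":[0,0,0],"translation":[0,0,0],"hand":0.3},
    {"turn":[0,0,0],"translation":[0,0,0],"hand":0.3},
    {"turn":[0,0,0],"translation":[0,0,0],"hand":0.3},
  ],
)

```text
time_s: 6.72
eef_pos: [517.8, -352.3, 106.0]
ee_rot: [-0.0, -0.048, 0.999, 0.0]
force: [0.4, 0.5, -1.3]
grip_width: 0.365
grip_force: 40.0
```

```bash
cat > go.py <<'E'
from h import *
import sys
# usage: X Y yawdeg -> offsets in tool frame
X,Y,a=map(float,sys.argv[1:4]); P=[]
s=sense(); R=axes(s); p=s["eef_pos"]; yaw=np.degrees(np.arctan2(-R[1,0],-R[0,0]))
d=R.T@np.array([X-p[0],Y-p[1],0]); print("pos",p.round(1),"yaw",yaw.round(2),"tilt",(R[:2,2]).round(3),"d_tool",d.round(1),"turn_z",round(np.radians(yaw-a),3),"j",s["joints"].round(2))
b=np.radians(a); dd=[-((X-p[0])*np.cos(b)+(Y-p[1])*np.sin(b)),-(X-p[0])*np.sin(b)+(Y-p[1])*np.cos(b)]
print("d_after_turn",np.round(dd,1),"F",s["force"].round(1),"grip",s["grip_width"],s["grip_force"])
E
python3 go.py 518.7 -354 5.5; python3 -c "
from h import *
snap('wrist','w4.png')"
```

```text
pos [ 517.8 -352.3  106. ] yaw 5.46 tilt [-0.001  0.001] d_tool [-0.7 -1.7 -0. ] turn_z -0.001 j [-0.78  0.67  1.34  0.    1.14 -2.45]
d_after_turn [-0.7 -1.7] F [ 0.4  0.5 -1.3] grip 0.3646840950529032 40.020927811274305
```

View pics/w4.png

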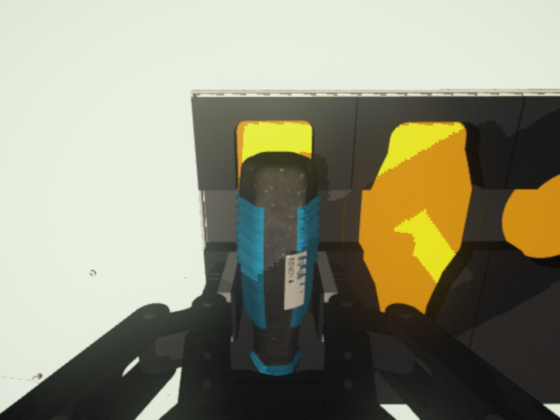

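The screwdriver is lined up with its recess, so I'll lower it.

move_arm(
  moves=[
    {"turn":[0,0,0],"translation":[-0.7,-1.7,20],"hand":0.3},
    {"turn":[0,0,0],"translation":[0,0,20],"hand":0.3},
    {"turn":[0,0,0],"translation":[0,0,15],"hand":0.3},
    {"turn":[0,0,0],"translation":[0,0,10],"hand":0.3},
    {"turn":[0,0,0],"translation":[0,0,7],"hand":0.3},
    {"turn":[0,0,0],"translation":[0,0,3],"hand":0.3},
    {"turn":[0,0,0],"translation":[0,0,0],"hand":0.3},
    {"turn":[0,0,0],"translation":[0,0,0],"hand":0.3},
  ],
)

```text
time_s: 7.43
eef_pos: [519.2, -354.7, 32.0]
ee_rot: [0.0, -0.048, 0.999, -0.0]
force: [-0.8, -0.4, -0.4]
grip_width: 0.372
grip_force: 40.0
```

```bash
python3 go.py 518.7 -354 5.5
```

```text
pos [ 519.2 -354.7   32. ] yaw 5.47 tilt [ 0.001 -0.001] d_tool [ 0.4  0.8 -0. ] turn_z -0.001 j [-0.79  0.77  1.38 -0.    1.   -2.45]
d_after_turn [0.4 0.8] F [-0.8 -0.4 -0.4] grip 0.37203658240406773 40.02427443978377
```

move_arm(
  moves=[
    {"turn":[0,0,0],"translation":[0,0,1],"hand":0.3},
    {"turn":[0,0,0],"translation":[0,0,1],"hand":0.3},
    {"turn":[0,0,0],"translation":[0,0,0],"hand":0.45},
    {"turn":[0,0,0],"translation":[0,0,0],"hand":0.52},
    {"turn":[0,0,0],"translation":[0,0,0],"hand":0.52},
    {"turn":[0,0,0],"translation":[0,0,0],"hand":0.52},
  ],
)

```text
time_s: 7.93
eef_pos: [518.9, -354.7, 29.4]
ee_rot: [0.0, -0.048, 0.999, -0.0]
force: [-0.0, -0.0, -0.7]
grip_width: 0.518
grip_force: 0.0
```

move_arm(
  moves=[
    {"turn":[0,0,0],"translation":[0,0,-10],"hand":0.52},
    {"turn":[0,0,0],"translation":[0,0,-20],"hand":0.52},
    {"turn":[0,0,0],"translation":[0,0,-30],"hand":0.52},
    {"turn":[0,0,0],"translation":[0,0,-35],"hand":1},
    {"turn":[0,0,0],"translation":[0,0,0],"hand":1},
  ],
)

```text
time_s: 8.35
eef_pos: [521.0, -356.5, 132.1]
ee_rot: [0.004, -0.048, 0.999, -0.004]
force: [1.1, -1.0, 1.6]
grip_width: 0.784
grip_force: 0.0
```

```bash
python3 go.py 478.8 306.8 3.5;  python3 - <<'E'
from h import *
c=snap("wrist","w5.png")
E
```

```text
pos [ 521.  -356.5  132.1] yaw 5.47 tilt [ 0.008 -0.008] d_tool [-21.2 664.3  -5.9] turn_z 0.034 j [-0.79  0.64  1.31  0.    1.18 -2.45]
d_after_turn [  1.6 664.7] F [ 1.1 -1.   1.6] grip 0.7840575992486144 0.0
```

View pics/w5.png

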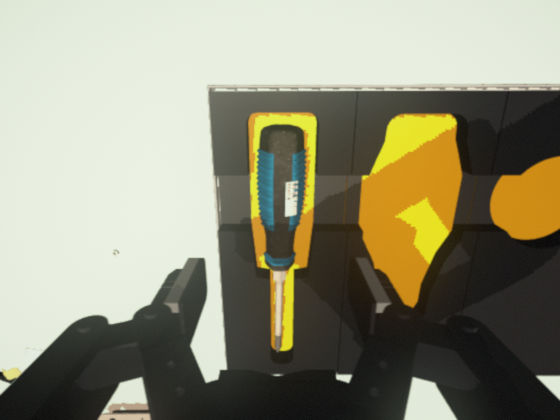

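The screwdriver is seated in its recess, with the shaft in the slot. The cutters are next.

move_arm(
  moves=[
    {"turn":[0,0,0.034],"translation":[0,0,0],"hand":1},
    {"turn":[0,0,0],"translation":[0,36.8,0],"hand":1},
    {"turn":[0,0,0],"translation":[0,36.8,0],"hand":1},
    {"turn":[0,0,0],"translation":[0,36.8,0],"hand":1},
    {"turn":[0,0,0],"translation":[0,36.8,0],"hand":1},
    {"turn":[0,0,0],"translation":[0,36.8,0],"hand":1},
    {"turn":[0,0,0],"translation":[0,36.8,0],"hand":1},
    {"turn":[0,0,0],"translation":[0,36.8,0],"hand":1},
    {"turn":[0,0,0],"translation":[0,36.8,0],"hand":1},
    {"turn":[0,0,0],"translation":[0,36.8,0],"hand":1},
  ],
)

```text
time_s: 9.23
eef_pos: [497.9, -22.3, 124.0]
ee_rot: [-0.0, -0.03, 1.0, 0.0]
force: [0.6, 0.3, -0.1]
grip_width: 0.999
grip_force: 0.0
```

move_arm(
  moves=[
    {"turn":[0,0,0],"translation":[0,36.8,0],"hand":1},
    {"turn":[0,0,0],"translation":[0,36.8,0],"hand":1},
    {"turn":[0,0,0],"translation":[0,36.8,0],"hand":1},
    {"turn":[0,0,0],"translation":[0,36.8,0],"hand":1},
    {"turn":[0,0,0],"translation":[0,36.8,0],"hand":1},
    {"turn":[0,0,0],"translation":[0,36.8,0],"hand":1},
    {"turn":[0,0,0],"translation":[0,36.8,0],"hand":1},
    {"turn":[0,0,0],"translation":[0,36.8,0],"hand":1},
    {"turn":[0,0,0],"translation":[0,36.8,0],"hand":1},
  ],
)

```text
time_s: 9.98
eef_pos: [477.6, 308.3, 123.9]
ee_rot: [-0.0, -0.031, 1.0, -0.0]
force: [0.6, -0.4, 0.9]
grip_width: 1.002
grip_force: 0.0
```

move_arm(
  moves=[
    {"turn":[0,0,0],"translation":[0,0,0],"hand":1},
    {"turn":[0,0,0],"translation":[0,0,0],"hand":1},
    {"turn":[0,0,0],"translation":[0,0,0],"hand":1},
  ],
)

```text
time_s: 10.23
eef_pos: [478.1, 306.1, 123.8]
ee_rot: [-0.001, -0.031, 1.0, -0.0]
force: [0.4, 0.5, 0.4]
grip_width: 1.002
grip_force: 0.0
```

```bash
python3 go.py 478.8 306.8 3.5
```

```text
pos [478.1 306.1 123.8] yaw 3.52 tilt [-0.001 -0.001] d_tool [-0.8  0.7 -0. ] turn_z 0.0 j [ 0.36  0.53  1.52 -0.    1.09 -1.27]
d_after_turn [-0.8  0.7] F [0.4 0.5 0.4] grip 1.0024936862677227 0.0
```

move_arm(
  moves=[
    {"turn":[0,0,0],"translation":[-0.8,0.7,30],"hand":1},
    {"turn":[0,0,0],"translation":[0,0,30],"hand":1},
    {"turn":[0,0,0],"translation":[0,0,25],"hand":1},
    {"turn":[0,0,0],"translation":[0,0,15],"hand":1},
    {"turn":[0,0,0],"translation":[0,0,7],"hand":1},
    {"turn":[0,0,0],"translation":[0,0,0],"hand":1},
    {"turn":[0,0,0],"translation":[0,0,0],"hand":1},
  ],
)

```text
time_s: 10.82
eef_pos: [479.7, 306.7, 18.0]
ee_rot: [0.0, -0.03, 1.0, 0.0]
force: [0.2, -0.2, 0.7]
grip_width: 0.999
grip_force: 0.0
```

move_arm(
  grip_force=60,
  moves=[
    {"turn":[0,0,0],"translation":[0,0,0],"hand":0.65},
    {"turn":[0,0,0],"translation":[0,0,0],"hand":0.65},
    {"turn":[0,0,0],"translation":[0,0,0],"hand":0.65},
    {"turn":[0,0,0],"translation":[0,0,0],"hand":0.65},
    {"turn":[0,0,0],"translation":[0,0,0],"hand":0.65},
  ],
)

```text
time_s: 11.23
eef_pos: [479.8, 307.3, 19.3]
ee_rot: [0.001, -0.031, 1.0, 0.0]
force: [-3.6, -3.1, 10.7]
grip_width: 0.706
grip_force: 62.4
```

move_arm(
  moves=[
    {"turn":[0,0,0],"translation":[0,0,-10],"hand":0.65},
    {"turn":[0,0,0],"translation":[0,0,-20],"hand":0.65},
    {"turn":[0,0,0],"translation":[0,0,-30],"hand":0.65},
    {"turn":[0,0,-0.035],"translation":[0,0,-25],"hand":0.65},
    {"turn":[0,0,0],"translation":[0,0,0],"hand":0.65},
    {"turn":[0,0,0],"translation":[0,0,0],"hand":0.65},
  ],
)

```text
time_s: 11.73
eef_pos: [479.6, 307.5, 103.9]
ee_rot: [0.001, -0.048, 0.999, 0.001]
force: [-0.6, 0.5, -2.4]
grip_width: 0.708
grip_force: 65.3
```

```bash
python3 go.py 509.1 -254.5 5.5; python3 -c "
from h import *
snap('wrist','w6.png')"
```

```text
pos [479.6 307.5 103.9] yaw 5.5 tilt [0.003 0.001] d_tool [  24.5 -562.3   -0.6] turn_z 0.0 j [ 0.36  0.56  1.54  0.    1.04 -1.3 ]
d_after_turn [  24.5 -562.3] F [-0.6  0.5 -2.4] grip 0.7078420334401612 65.34881909843534
```

View pics/w6.png

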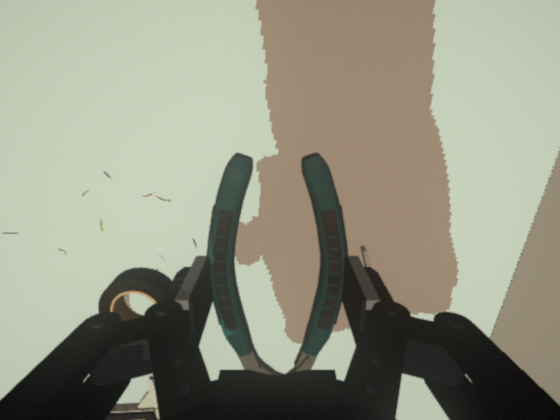

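The cutters are held level and symmetric, with handle ends at (239,155) and (316,155).

move_arm(
  moves=[
    {"turn":[0,0,0],"translation":[1.5,-35.1,0],"hand":0.65},
    {"turn":[0,0,0],"translation":[1.5,-35.1,0],"hand":0.65},
    {"turn":[0,0,0],"translation":[1.5,-35.1,0],"hand":0.65},
    {"turn":[0,0,0],"translation":[1.5,-35.1,0],"hand":0.65},
    {"turn":[0,0,0],"translation":[1.5,-35.1,0],"hand":0.65},
    {"turn":[0,0,0],"translation":[1.5,-35.1,0],"hand":0.65},
    {"turn":[0,0,0],"translation":[1.5,-35.1,0],"hand":0.65},
    {"turn":[0,0,0],"translation":[1.5,-35.1,0],"hand":0.65},
    {"turn":[0,0,0],"translation":[1.5,-35.1,0],"hand":0.65},
    {"turn":[0,0,0],"translation":[1.5,-35.1,0],"hand":0.65},
  ],
)

```text
time_s: 12.62
eef_pos: [497.0, -45.0, 101.2]
ee_rot: [-0.001, -0.048, 0.999, 0.0]
force: [0.9, 0.3, -1.1]
grip_width: 0.708
grip_force: 65.5
```

move_arm(
  moves=[
    {"turn":[0,0,0],"translation":[1.5,-35.1,0],"hand":0.65},
    {"turn":[0,0,0],"translation":[1.5,-35.1,0],"hand":0.65},
    {"turn":[0,0,0],"translation":[1.5,-35.1,0],"hand":0.65},
    {"turn":[0,0,0],"translation":[1.5,-35.1,0],"hand":0.65},
    {"turn":[0,0,0],"translation":[1.5,-35.1,0],"hand":0.65},
    {"turn":[0,0,0],"translation":[1.5,-35.1,0],"hand":0.65},
    {"turn":[0,0,0],"translation":[0,0,0],"hand":0.65},
    {"turn":[0,0,0],"translation":[0,0,0],"hand":0.65},
    {"turn":[0,0,0],"translation":[0,0,0],"hand":0.65},
  ],
)

```text
time_s: 13.37
eef_pos: [508.6, -253.1, 101.1]
ee_rot: [-0.001, -0.048, 0.999, 0.001]
force: [0.5, 0.5, -1.9]
grip_width: 0.705
grip_force: 65.5
```

```bash
python3 go.py 509.1 -254.5 5.5; python3 - <<'E'
from h import *
s=sense(); c=snap('wrist','w7.png'); R=axes(s)
w=ray(c,[[239,155],[316,155]],s["eef_pos"][2]-19+6).mean(0)-s["eef_pos"][:2]
print("handle end in tool:",R[:2,:2].T@w)
E
```

```text
pos [ 508.6 -253.1  101.1] yaw 5.5 tilt [-0.002  0.002] d_tool [-0.4 -1.4 -0. ] turn_z -0.0 j [-0.67  0.56  1.54  0.    1.04 -2.33]
d_after_turn [-0.4 -1.4] F [ 0.5  0.5 -1.9] grip 0.7045741465664505 65.54217749275267
handle end in tool: [56.25201964 -0.16680429]
```

View pics/w7.png

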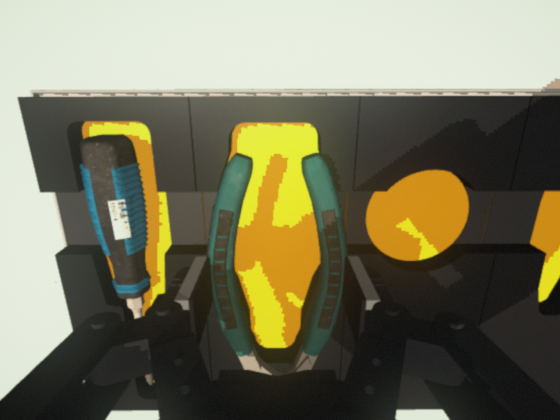

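move_arm(
  moves=[
    {"turn":[0,0,0],"translation":[-0.4,-1.4,20],"hand":0.65},
    {"turn":[0,0,0],"translation":[0,0,20],"hand":0.65},
    {"turn":[0,0,0],"translation":[0,0,15],"hand":0.65},
    {"turn":[0,0,0],"translation":[0,0,10],"hand":0.65},
    {"turn":[0,0,0],"translation":[0,0,6],"hand":0.65},
    {"turn":[0,0,0],"translation":[0,0,2],"hand":0.65},
    {"turn":[0,0,0],"translation":[0,0,0],"hand":0.65},
    {"turn":[0,0,0],"translation":[0,0,0],"hand":0.65},
  ],
)

```text
time_s: 14.08
eef_pos: [510.1, -255.5, 30.0]
ee_rot: [0.0, -0.048, 0.999, -0.0]
force: [0.4, -0.5, -1.2]
grip_width: 0.705
grip_force: 65.6
```

move_arm(
  moves=[
    {"turn":[0,0,0],"translation":[0,0,1],"hand":0.65},
    {"turn":[0,0,0],"translation":[0,0,1],"hand":0.65},
    {"turn":[0,0,0],"translation":[0,0,0],"hand":0.65},
    {"turn":[0,0,0],"translation":[0,0,0],"hand":0.65},
  ],
)

```text
time_s: 14.42
eef_pos: [509.8, -255.5, 27.5]
ee_rot: [0.0, -0.048, 0.999, -0.0]
force: [-0.2, 0.3, -0.6]
grip_width: 0.709
grip_force: 65.7
```

move_arm(
  moves=[
    {"turn":[0,0,0],"translation":[0,0,1],"hand":0.65},
    {"turn":[0,0,0],"translation":[0,0,0],"hand":0.65},
    {"turn":[0,0,0],"translation":[0,0,0],"hand":0.78},
    {"turn":[0,0,0],"translation":[0,0,0],"hand":0.85},
    {"turn":[0,0,0],"translation":[0,0,0],"hand":0.85},
    {"turn":[0,0,0],"translation":[0,0,0],"hand":0.85},
  ],
)

```text
time_s: 14.92
eef_pos: [509.7, -255.4, 26.2]
ee_rot: [0.0, -0.048, 0.999, -0.0]
force: [-0.2, 1.1, 0.8]
grip_width: 0.852
grip_force: 0.0
```

move_arm(
  moves=[
    {"turn":[0,0,0],"translation":[0,0,-10],"hand":0.85},
    {"turn":[0,0,0],"translation":[0,0,-20],"hand":0.85},
    {"turn":[0,0,0],"translation":[0,0,-30],"hand":0.85},
    {"turn":[0,0,0],"translation":[0,0,-35],"hand":0.85},
    {"turn":[0,0,0],"translation":[0,0,0],"hand":0.6},
    {"turn":[0,0,0],"translation":[0,0,0],"hand":0.5},
  ],
)

```text
time_s: 15.42
eef_pos: [510.4, -255.9, 123.7]
ee_rot: [0.002, -0.048, 0.999, -0.001]
force: [-0.1, -0.3, -0.3]
grip_width: 0.582
grip_force: 0.0
```

```bash
python3 go.py 561.5 398.5 22.2; python3 - <<'E'
from h import *
snap('wrist','w8.png')
E
```

```text
pos [ 510.4 -255.9  123.7] yaw 5.52 tilt [ 0.003 -0.003] d_tool [-113.7  646.5   -1.6] turn_z -0.291 j [-0.67  0.54  1.52 -0.    1.08 -2.34]
d_after_turn [-294.5  586.6] F [-0.1 -0.3 -0.3] grip 0.58224027693097 0.0
```

View pics/w8.png

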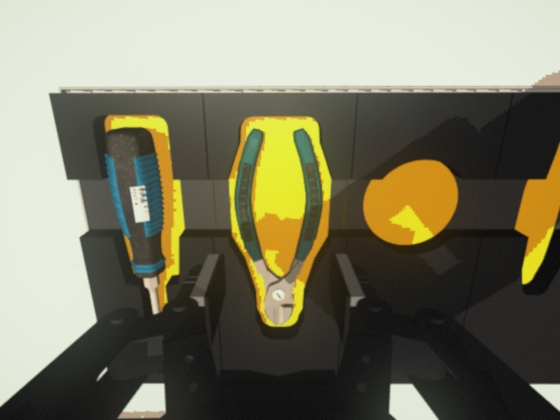

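The cutters are seated cleanly. The tweezers are next.

move_arm(
  moves=[
    {"turn":[0,0,0],"translation":[-6.3,35.9,0],"hand":0.5},
    {"turn":[0,0,0],"translation":[-6.3,35.9,0],"hand":0.5},
    {"turn":[0,0,0],"translation":[-6.3,35.9,0],"hand":0.5},
    {"turn":[0,0,0],"translation":[-6.3,35.9,0],"hand":0.5},
    {"turn":[0,0,0],"translation":[-6.3,35.9,0],"hand":0.5},
    {"turn":[0,0,0],"translation":[-6.3,35.9,0],"hand":0.5},
    {"turn":[0,0,0],"translation":[-6.3,35.9,0],"hand":0.5},
    {"turn":[0,0,0],"translation":[-6.3,35.9,0],"hand":0.5},
    {"turn":[0,0,0],"translation":[-6.3,35.9,0],"hand":0.5},
    {"turn":[0,0,0],"translation":[-6.3,35.9,0],"hand":0.5},
  ],
)

```text
time_s: 16.3
eef_pos: [537.1, 109.8, 120.2]
ee_rot: [-0.001, -0.048, 0.999, 0.0]
force: [0.9, 0.0, 0.4]
grip_width: 0.501
grip_force: 0.0
```

move_arm(
  moves=[
    {"turn":[0,0,0],"translation":[-6.3,35.9,0],"hand":0.5},
    {"turn":[0,0,0],"translation":[-6.3,35.9,0],"hand":0.5},
    {"turn":[0,0,0],"translation":[-6.3,35.9,0],"hand":0.5},
    {"turn":[0,0,0],"translation":[-6.3,35.9,0],"hand":0.5},
    {"turn":[0,0,0],"translation":[-6.3,35.9,0],"hand":0.5},
    {"turn":[0,0,0],"translation":[-6.3,35.9,0],"hand":0.5},
    {"turn":[0,0,0],"translation":[-6.3,35.9,0],"hand":0.5},
    {"turn":[0,0,0],"translation":[-6.3,35.9,0],"hand":0.5},
  ],
)

```text
time_s: 16.97
eef_pos: [559.7, 400.3, 119.7]
ee_rot: [-0.001, -0.048, 0.999, -0.001]
force: [1.7, -0.0, -0.5]
grip_width: 0.499
grip_force: 0.0
```

move_arm(
  moves=[
    {"turn":[0,0,-0.097],"translation":[0,0,0],"hand":0.5},
    {"turn":[0,0,-0.097],"translation":[0,0,0],"hand":0.5},
    {"turn":[0,0,-0.097],"translation":[0,0,0],"hand":0.5},
    {"turn":[0,0,0],"translation":[0,0,0],"hand":0.5},
    {"turn":[0,0,0],"translation":[0,0,0],"hand":0.5},
    {"turn":[0,0,0],"translation":[0,0,0],"hand":0.5},
  ],
)

```text
time_s: 17.47
eef_pos: [560.4, 398.5, 120.6]
ee_rot: [-0.001, -0.191, 0.982, -0.0]
force: [0.5, 0.9, 0.3]
grip_width: 0.503
grip_force: 0.0
```

```bash
python3 go.py 561.5 398.5 22.2; python3 - <<'E'
from h import *
snap('wrist','w9.png')
E
```

```text
pos [560.4 398.5 120.6] yaw 22.01 tilt [-0.001 -0.001] d_tool [-1.1 -0.4 -0. ] turn_z -0.003 j [ 0.45  0.78  1.09 -0.    1.27 -1.51]
d_after_turn [-1.1 -0.4] F [0.5 0.9 0.3] grip 0.5028318381414545 0.0
```

View pics/w9.png

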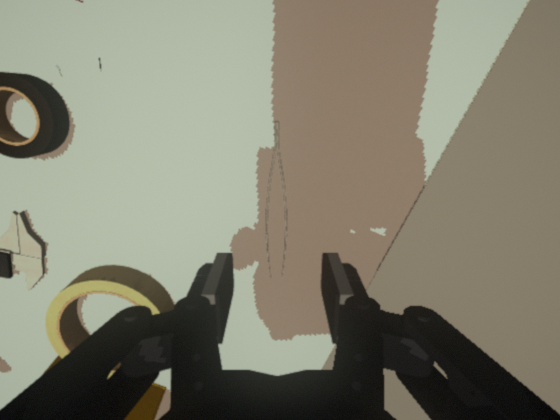

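The tweezers run from (277,121) to (276.5,276), centred between the fingers. I'll check their centre numerically.

```bash
python3 - <<'E'
from h import *
s=sense(); c=snap('wrist'); w=ray(c,[[277,121],[276.5,276],[276.5,205]],5); print(w, w[:2].mean(0), np.linalg.norm(w[1]-w[0]), np.degrees(np.arctan2(*(w[1]-w[0])[::-1])), axes(s)[:2,:2].T@(w[:2].mean(0)-s["eef_pos"][:2]))
E
```

```text
[[502.74799306 374.80969543]
 [619.14153552 421.66409543]
 [561.3671852  398.21640421]] [560.94476429 398.23689543] 125.47028143949514 21.927326588834575 [-0.39608025 -0.43883993]
```

move_arm(
  moves=[
    {"turn":[0,0,0],"translation":[-0.4,-0.4,30],"hand":0.5},
    {"turn":[0,0,0],"translation":[0,0,30],"hand":0.5},
    {"turn":[0,0,0],"translation":[0,0,20],"hand":0.5},
    {"turn":[0,0,0],"translation":[0,0,12],"hand":0.5},
    {"turn":[0,0,0],"translation":[0,0,6],"hand":0.5},
    {"turn":[0,0,0],"translation":[0,0,0],"hand":0.5},
    {"turn":[0,0,0],"translation":[0,0,0],"hand":0.5},
  ],
)

```text
time_s: 18.15
eef_pos: [561.6, 398.8, 24.5]
ee_rot: [0.001, -0.192, 0.981, 0.0]
force: [-0.3, 0.6, 0.7]
grip_width: 0.503
grip_force: 0.0
```

move_arm(
  grip_force=30,
  moves=[
    {"turn":[0,0,0],"translation":[0,0,0],"hand":0.35},
    {"turn":[0,0,0],"translation":[0,0,0],"hand":0.2},
    {"turn":[0,0,0],"translation":[0,0,0],"hand":0.1},
    {"turn":[0,0,0],"translation":[0,0,0],"hand":0.1},
    {"turn":[0,0,0],"translation":[0,0,0],"hand":0.1},
    {"turn":[0,0,0],"translation":[0,0,0],"hand":0.1},
  ],
)

```text
time_s: 18.65
eef_pos: [561.6, 398.8, 24.4]
ee_rot: [0.001, -0.192, 0.981, 0.0]
force: [0.6, -0.1, 5.3]
grip_width: 0.16
grip_force: 29.5
```

move_arm(
  moves=[
    {"turn":[0,0,0],"translation":[0,0,-10],"hand":0.1},
    {"turn":[0,0,0],"translation":[0,0,-20],"hand":0.1},
    {"turn":[0,0,0],"translation":[0,0,-30],"hand":0.1},
    {"turn":[0,0,0.097],"translation":[0,0,-25],"hand":0.1},
    {"turn":[0,0,0.097],"translation":[0,0,0],"hand":0.1},
    {"turn":[0,0,0.097],"translation":[0,0,0],"hand":0.1},
    {"turn":[0,0,0],"translation":[8.8,-34.2,0],"hand":0.1},
    {"turn":[0,0,0],"translation":[8.8,-34.2,0],"hand":0.1},
    {"turn":[0,0,0],"translation":[8.8,-34.2,0],"hand":0.1},
  ],
)

```text
time_s: 19.4
eef_pos: [543.7, 292.8, 108.4]
ee_rot: [-0.0, -0.049, 0.999, -0.0]
force: [0.0, -0.1, 0.1]
grip_width: 0.161
grip_force: 29.4
```

move_arm(
  moves=[
    {"turn":[0,0,0],"translation":[8.8,-34.2,0],"hand":0.1},
    {"turn":[0,0,0],"translation":[8.8,-34.2,0],"hand":0.1},
    {"turn":[0,0,0],"translation":[8.8,-34.2,0],"hand":0.1},
    {"turn":[0,0,0],"translation":[8.8,-34.2,0],"hand":0.1},
    {"turn":[0,0,0],"translation":[8.8,-34.2,0],"hand":0.1},
    {"turn":[0,0,0],"translation":[8.8,-34.2,0],"hand":0.1},
    {"turn":[0,0,0],"translation":[8.8,-34.2,0],"hand":0.1},
    {"turn":[0,0,0],"translation":[8.8,-34.2,0],"hand":0.1},
    {"turn":[0,0,0],"translation":[8.8,-34.2,0],"hand":0.1},
    {"turn":[0,0,0],"translation":[8.8,-34.2,0],"hand":0.1},
  ],
)

```text
time_s: 20.23
eef_pos: [489.2, -56.6, 108.8]
ee_rot: [0.0, -0.048, 0.999, -0.0]
force: [1.2, 0.4, 0.4]
grip_width: 0.159
grip_force: 29.4
```

move_arm(
  moves=[
    {"turn":[0,0,0],"translation":[0,0,0],"hand":0.1},
    {"turn":[0,0,0],"translation":[0,0,0],"hand":0.1},
    {"turn":[0,0,0],"translation":[0,0,0],"hand":0.1},
  ],
)

```text
time_s: 20.48
eef_pos: [489.8, -54.7, 108.5]
ee_rot: [0.0, -0.048, 0.999, 0.0]
force: [-0.8, 0.2, -0.0]
grip_width: 0.158
grip_force: 29.4
```

```bash
python3 go.py 490 -55.2 5.5; python3 - <<'E'
from h import *
snap('wrist','w10.png')
E
```

```text
pos [489.8 -54.7 108.5] yaw 5.5 tilt [-0.  0.] d_tool [-0.1 -0.5 -0. ] turn_z -0.0 j [-0.35  0.41  1.77  0.    0.96 -2.02]
d_after_turn [-0.1 -0.5] F [-0.8  0.2 -0. ] grip 0.1582193940106154 29.400857336063382
```

View pics/w10.png

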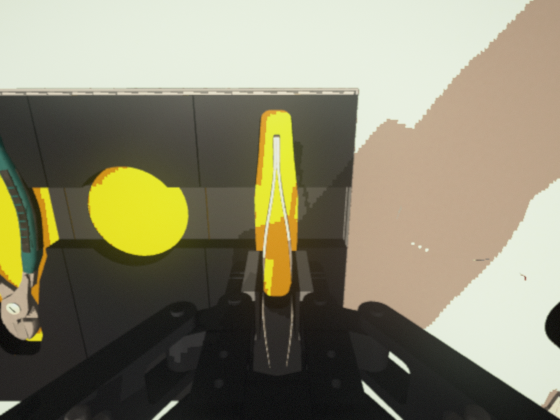

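The tweezers are held straight and lined up with their slot, so I'll lower them.

move_arm(
  moves=[
    {"turn":[0,0,0],"translation":[0,-0.5,22],"hand":0.1},
    {"turn":[0,0,0],"translation":[0,0,20],"hand":0.1},
    {"turn":[0,0,0],"translation":[0,0,15],"hand":0.1},
    {"turn":[0,0,0],"translation":[0,0,10],"hand":0.1},
    {"turn":[0,0,0],"translation":[0,0,5],"hand":0.1},
    {"turn":[0,0,0],"translation":[0,0,3],"hand":0.1},
    {"turn":[0,0,0],"translation":[0,0,0],"hand":0.1},
    {"turn":[0,0,0],"translation":[0,0,0],"hand":0.1},
  ],
)

```text
time_s: 21.2
eef_pos: [490.3, -55.5, 33.9]
ee_rot: [0.0, -0.048, 0.999, -0.0]
force: [-0.0, 0.4, -0.3]
grip_width: 0.158
grip_force: 29.4
```

move_arm(
  moves=[
    {"turn":[0,0,0],"translation":[0,0,1],"hand":0.1},
    {"turn":[0,0,0],"translation":[0,0,1],"hand":0.1},
    {"turn":[0,0,0],"translation":[0,0,0],"hand":0.1},
    {"turn":[0,0,0],"translation":[0,0,0],"hand":0.1},
  ],
)

```text
time_s: 21.53
eef_pos: [490.5, -55.7, 32.3]
ee_rot: [0.001, -0.048, 0.999, -0.0]
force: [-2.1, 1.6, 7.9]
grip_width: 0.157
grip_force: 30.4
```

move_arm(
  moves=[
    {"turn":[0,0,0],"translation":[0,0,0],"hand":0.25},
    {"turn":[0,0,0],"translation":[0,0,0],"hand":0.32},
    {"turn":[0,0,0],"translation":[0,0,0],"hand":0.32},
    {"turn":[0,0,0],"translation":[0,0,0],"hand":0.32},
    {"turn":[0,0,0],"translation":[0,0,-8],"hand":0.32},
    {"turn":[0,0,0],"translation":[0,0,-20],"hand":0.32},
    {"turn":[0,0,0],"translation":[0,0,-30],"hand":0.32},
    {"turn":[0,0,0],"translation":[0,0,-30],"hand":0.32},
  ],
)

```text
time_s: 22.2
eef_pos: [489.4, -55.4, 120.5]
ee_rot: [-0.001, -0.048, 0.999, 0.0]
force: [0.8, -0.1, 0.2]
grip_width: 0.322
grip_force: 0.0
```

move_arm(
  moves=[
    {"turn":[0,0,0],"translation":[-11.2,28.4,0],"hand":0.5},
    {"turn":[0,0,0],"translation":[-11.2,28.4,0],"hand":1},
    {"turn":[0,0,0],"translation":[-11.2,28.4,0],"hand":1},
    {"turn":[0,0,0],"translation":[-11.2,28.4,0],"hand":1},
    {"turn":[0,0,0],"translation":[-11.2,28.4,0],"hand":1},
    {"turn":[0,0,0],"translation":[-11.2,28.4,0],"hand":1},
    {"turn":[0,0,0],"translation":[-11.2,28.4,0],"hand":1},
    {"turn":[0,0,0],"translation":[-11.2,28.4,0],"hand":1},
    {"turn":[0,0,0],"translation":[-11.2,28.4,0],"hand":1},
  ],
)

```text
time_s: 22.95
eef_pos: [565.8, 210.2, 119.9]
ee_rot: [0.0, -0.048, 0.999, -0.0]
force: [-0.0, 0.1, -0.4]
grip_width: 0.998
grip_force: 0.0
```

move_arm(
  moves=[
    {"turn":[0,0,0],"translation":[0,0,0],"hand":1},
    {"turn":[0,0,0],"translation":[0,0,0],"hand":1},
    {"turn":[0,0,0],"translation":[0,0,0],"hand":1},
  ],
)

```text
time_s: 23.2
eef_pos: [565.5, 208.1, 119.5]
ee_rot: [-0.0, -0.048, 0.999, -0.0]
force: [-0.2, 0.5, 0.3]
grip_width: 1.003
grip_force: 0.0
```

```bash
python3 go.py 566 208.3 5.5
```

```text
pos [565.5 208.1 119.5] yaw 5.52 tilt [-0. -0.] d_tool [-0.5  0.1 -0. ] turn_z 0.0 j [ 0.16  0.6   1.41 -0.    1.13 -1.51]
d_after_turn [-0.5  0.1] F [-0.2  0.5  0.3] grip 1.0026509440356661 0.0
```

Descending to z≈21 over the tape.

move_arm(
  moves=[
    {"turn":[0,0,0],"translation":[-0.5,0,30],"hand":1},
    {"turn":[0,0,0],"translation":[0,0,30],"hand":1},
    {"turn":[0,0,0],"translation":[0,0,20],"hand":1},
    {"turn":[0,0,0],"translation":[0,0,13],"hand":1},
    {"turn":[0,0,0],"translation":[0,0,6],"hand":1},
    {"turn":[0,0,0],"translation":[0,0,0],"hand":1},
    {"turn":[0,0,0],"translation":[0,0,0],"hand":1},
  ],
)

```text
time_s: 23.78
eef_pos: [566.8, 208.4, 21.4]
ee_rot: [0.001, -0.048, 0.999, 0.0]
force: [0.2, 0.1, 0.8]
grip_width: 1.0
grip_force: 0.0
```

move_arm(
  grip_force=30,
  moves=[
    {"turn":[0,0,0],"translation":[0,0,0],"hand":0.8},
    {"turn":[0,0,0],"translation":[0,0,0],"hand":0.6},
    {"turn":[0,0,0],"translation":[0,0,0],"hand":0.6},
    {"turn":[0,0,0],"translation":[0,0,0],"hand":0.6},
    {"turn":[0,0,0],"translation":[0,0,0],"hand":0.6},
    {"turn":[0,0,0],"translation":[0,0,0],"hand":0.6},
  ],
)

```text
time_s: 24.28
eef_pos: [566.7, 208.7, 21.6]
ee_rot: [0.001, -0.048, 0.999, 0.0]
force: [-0.9, 0.2, 6.2]
grip_width: 0.642
grip_force: 31.2
```

move_arm(
  moves=[
    {"turn":[0,0,0],"translation":[0,0,-10],"hand":0.6},
    {"turn":[0,0,0],"translation":[0,0,-20],"hand":0.6},
    {"turn":[0,0,0],"translation":[0,0,-30],"hand":0.6},
    {"turn":[0,0,0],"translation":[0,0,-25],"hand":0.6},
    {"turn":[0,0,0],"translation":[9.2,-32.3,0],"hand":0.6},
    {"turn":[0,0,0],"translation":[9.2,-32.3,0],"hand":0.6},
    {"turn":[0,0,0],"translation":[9.2,-32.3,0],"hand":0.6},
    {"turn":[0,0,0],"translation":[9.2,-32.3,0],"hand":0.6},
    {"turn":[0,0,0],"translation":[9.2,-32.3,0],"hand":0.6},
  ],
)

```text
time_s: 25.03
eef_pos: [535.5, 42.1, 106.3]
ee_rot: [0.001, -0.048, 0.999, -0.0]
force: [0.3, -0.8, -0.9]
grip_width: 0.635
grip_force: 32.3
```

move_arm(
  moves=[
    {"turn":[0,0,0],"translation":[9.2,-32.3,0],"hand":0.6},
    {"turn":[0,0,0],"translation":[9.2,-32.3,0],"hand":0.6},
    {"turn":[0,0,0],"translation":[9.2,-32.3,0],"hand":0.6},
    {"turn":[0,0,0],"translation":[9.2,-32.3,0],"hand":0.6},
    {"turn":[0,0,0],"translation":[9.2,-32.3,0],"hand":0.6},
    {"turn":[0,0,0],"translation":[9.2,-32.3,0],"hand":0.6},
    {"turn":[0,0,0],"translation":[0,0,0],"hand":0.6},
    {"turn":[0,0,0],"translation":[0,0,0],"hand":0.6},
    {"turn":[0,0,0],"translation":[0,0,0],"hand":0.6},
  ],
)

```text
time_s: 25.78
eef_pos: [499.6, -154.4, 105.8]
ee_rot: [0.0, -0.048, 0.999, -0.0]
force: [0.9, 0.4, -1.4]
grip_width: 0.635
grip_force: 32.3
```

```bash
python3 go.py 500 -154.5 5.5; python3 - <<'E'
from h import *
snap('wrist','w11.png')
E
```

```text
pos [ 499.6 -154.4  105.8] yaw 5.5 tilt [0. 0.] d_tool [-0.4 -0.1  0. ] turn_z 0.0 j [-0.52  0.47  1.68  0.    0.99 -2.19]
d_after_turn [-0.4 -0.1] F [ 0.9  0.4 -1.4] grip 0.6354899091859382 32.2801395048009
```

View pics/w11.png

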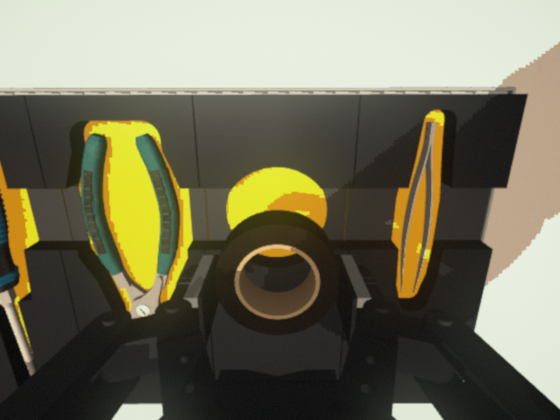

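The tweezers and cutters are seated. The tape is held over its round recess, so I'll lower it.

move_arm(
  moves=[
    {"turn":[0,0,0],"translation":[0,0,22],"hand":0.6},
    {"turn":[0,0,0],"translation":[0,0,20],"hand":0.6},
    {"turn":[0,0,0],"translation":[0,0,15],"hand":0.6},
    {"turn":[0,0,0],"translation":[0,0,10],"hand":0.6},
    {"turn":[0,0,0],"translation":[0,0,6],"hand":0.6},
    {"turn":[0,0,0],"translation":[0,0,2],"hand":0.6},
    {"turn":[0,0,0],"translation":[0,0,1],"hand":0.6},
    {"turn":[0,0,0],"translation":[0,0,0],"hand":0.6},
    {"turn":[0,0,0],"translation":[0,0,0],"hand":0.6},
  ],
)

```text
time_s: 26.58
eef_pos: [500.0, -154.9, 30.0]
ee_rot: [0.001, -0.048, 0.999, -0.0]
force: [-0.1, 0.4, -0.4]
grip_width: 0.639
grip_force: 32.3
```

move_arm(
  moves=[
    {"turn":[0,0,0],"translation":[0,0,1],"hand":0.6},
    {"turn":[0,0,0],"translation":[0,0,0],"hand":0.6},
    {"turn":[0,0,0],"translation":[0,0,0],"hand":0.7},
    {"turn":[0,0,0],"translation":[0,0,0],"hand":0.78},
    {"turn":[0,0,0],"translation":[0,0,0],"hand":0.78},
    {"turn":[0,0,0],"translation":[0,0,0],"hand":0.78},
    {"turn":[0,0,0],"translation":[0,0,-10],"hand":0.78},
    {"turn":[0,0,0],"translation":[0,0,-20],"hand":0.78},
    {"turn":[0,0,0],"translation":[0,0,-30],"hand":0.78},
    {"turn":[0,0,0],"translation":[0,0,-35],"hand":0.78},
  ],
)

```text
time_s: 27.42
eef_pos: [498.8, -154.4, 124.0]
ee_rot: [-0.001, -0.048, 0.999, 0.001]
force: [0.6, -0.0, 0.7]
grip_width: 0.779
grip_force: 0.0
```

move_arm(
  moves=[
    {"turn":[0,0,0],"translation":[-10,0,-35],"hand":0.78},
    {"turn":[0,0,0],"translation":[-10,0,-35],"hand":0.78},
    {"turn":[0,0,0],"translation":[-10,0,-35],"hand":0.78},
    {"turn":[0,0,0],"translation":[-5,0,-20],"hand":0.78},
    {"turn":[0,0,0],"translation":[0,0,0],"hand":0.78},
    {"turn":[0,0,0],"translation":[0,0,0],"hand":0.78},
    {"turn":[0,0,0],"translation":[0,0,0],"hand":0.78},
  ],
)

```text
time_s: 28.0
eef_pos: [533.8, -151.2, 247.5]
ee_rot: [-0.001, -0.048, 0.999, 0.0]
force: [-0.1, -0.3, -1.4]
grip_width: 0.78
grip_force: 0.0
```

```bash
python3 - <<'E'
from h import *
s=sense(); print(s["eef_pos"])
c=snap("wrist","w12.png")
f=210/np.tan(np.radians(c["vertical_fov"])/2)
v,u=np.mgrid[0:420,0:560]; z=c["z_map"]; P=np.dstack([(u-c["cx"])/f*z,(v-c["cy"])/f*z,z]); W=(P-c["t"])@c["R"]
for n,p in dict(sd=(518.7,-354,36),cut=(509,-286,13),cut2=(509,-222,13),tape=(500,-132.5,20),tape2=(500,-177,20),tw=(489,-48,12),tw2=(491,-62,12)).items():
    d=np.hypot(W[...,0]-p[0],W[...,1]-p[1]); m=(d<6)&(z>0); print(n,"top z max",W[m][:,2].max().round(1),"median",np.median(W[m][:,2]).round(1))
E
```

```text
[ 533.84521313 -151.16950592  247.49350321]
sd top z max 42.4 median 38.9
cut top z max 22.5 median 20.6
cut2 top z max 22.0 median 8.9
tape top z max 29.0 median 26.6
tape2 top z max 28.0 median 26.6
tw top z max 18.2 median 9.1
tw2 top z max 18.2 median 9.0
```

View pics/w12.png

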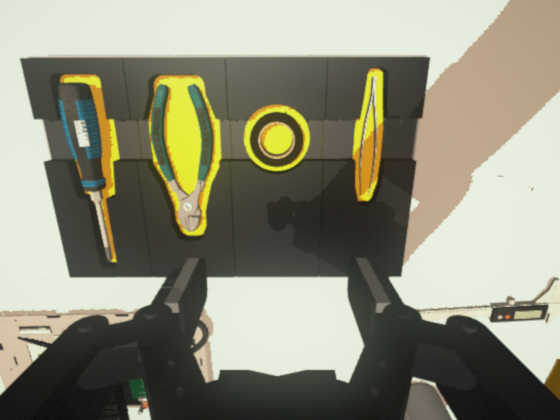

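All four tools lie in their own recesses, and the depth readings (tops at 43, 20, 27 and 17 mm expected) agree with them resting flat on the floor. The gripper is clear, so I'm handing in.

```bash
python3 -c "
from rig import finish_job; print(finish_job())"
```

```text
the job is handed in; nothing more can be done
None
```

The screwdriver, side cutters, tweezers and black tape are all lying in their own recesses and released. The masking tape and caliper were not touched, and I handed the job in at about 28 s of the 109 s allowed; it returned no verdict.

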